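# Set the microscope lamp's filter lever to the third click

## Task

The blue filter lever on top of the white microscope lamp was left part-way along its slot: gently push it with a fingertip all the way home to the end by the green bar, then push it back the other way, counting the clicks, and leave it resting in the third click from home. Do not let it run on to the fourth click (that lets the full light through), do not pinch it, and leave everything else where it stands; finish clear of the lamp.

Things in the scene. Friction and masses are not known exactly. Their poses are not given: they have to be found in the camera images.
- lamp: white microscope lamp, 170 mm (its x) by 230 mm (its y) by 90 mm tall, with a flat black top, fixed to the table; origin under its centre at table height, z up. The lever's slot runs on its top along its y axis. A round black lens tube sticks out of its -y side. The top is clear within 45 mm of the slot's line
- slot_home (a point): point on the lamp's top, 90 mm above the table, at the home end of the slot, where the lever's stem stands at travel 0. The slot runs 90 mm from here along the lamp's +y; six white ticks beside it mark home and clicks 1 to 5, 18 mm apart. A flat green bar on the top, 42 mm beyond this point in lamp -y, marks the home end
- lever (a joint): travel of the lever along the lamp's +y, in m: 0 home (hard stop 1.5 mm beyond), 0.018 first click, 0.036 second, 0.054 third, 0.072 fourth, 0.090 fifth. Leaving a click the push rises to about 5 N after 4.5 mm, falls to nothing half-way, then the lever snaps by itself into the next click, ahead of a slow finger, and stays there within 1 mm
- lever_top (a point): centre of the top of the lever's blue cap, 128 mm above the table. The cap is 32 mm across the slot (lamp x), 16 mm thick along the slot (lamp y) and 26 mm tall, its underside 12 mm above the lamp's top; a thin steel stem below it. It carries a white line on top, level with the tick it stands at
- filter_pot: orange screw-top pot, 44 mm across and 34 mm tall, standing on the lamp unit's top behind the slot; origin under its centre; to be left alone
- eyepiece: spare black eyepiece standing upright on the table, 38 mm across, 56 mm tall; origin under its centre; to be left alone
- oil_bottle: small amber bottle with a black cap, 32 mm across, 70 mm tall; origin under its centre; to be left alone
- slide_box: blue and white box of slides, 85 x 100 x 33 mm; origin under its centre; to be left alone
- petri_dish: open glass dish, 90 mm across, 15 mm tall; origin under its centre; to be left alone
- objective_tin: aluminium screw tin, 37 mm across, 48 mm tall; origin under its centre; to be left alone

How it is judged:
By the outcome, as a careful person would: the job done as asked, in the order asked, and still so for the second after the job is handed in, with the robot touching nothing.
It also fails if it takes over 64 s, if anything falls off the work surface, if the arm or the gripper's body presses on something with over 40 N, if the wrist force passes 120 N, or if a joint passes its speed limit or range.

## Robot

A 6-joint arm with a two-finger parallel gripper is mounted at the origin on the work surface. World frame = base frame: x ahead of the robot, y to its left, z up, the work surface at z = 0. Lengths are in m, angles in rad, forces in N, time in s.
With the tool pointing down it reaches from about 0.325 to 0.875 m from the base axis. Payload 4.4 kg.
Tool frame: the origin (TCP) lies at the very end of the fingers, on their centre line; the grasp point (between the pads) lies 19 mm behind it; z points along the fingers, y is the line along which they close (so a half turn about z gives the same grasp; the last joint's range is limited). The gripper opens to 85 mm and grips with 20 to 120 N. Pads are 22 mm wide; open, the fingers measure 114 mm over their backs; the gripper's body (76 mm by 85 mm) begins 54 mm behind the grasp point. The pads swing forward as they close: fully open they stand 13 mm farther back than shut.
Start: joints at [-1.454, 0.207, 1.542, -0, 1.393, -0.15], TCP at [0.152, -0.555, 0.199] pointing down, gripper open.
Joint ranges: [-2.73, 2.73], [-0.86, 2.22], [0.23, 2.46], [-1.11, 4.25], [0.08, 2.63], [-2.82, 2.82]. Speed limits (rad/s): [2.79, 2.79, 3.14, 3.14, 3.14, 3.14].

## Interface

Orientations are given as a 3x3 rotation matrix whose columns are the frame's x, y, z axes.
In Python, from bench import * gives the robot as it stands. The module is installed in compiled form; this text tells all that it offers.
- The arm moves only by the tool drive_tool, never from a script. Its argument "rows" is one flat list of numbers, 5 for each row, row after row: the gripper command: -1 is fully open, 1 is shut, values between are in proportion, then the shift along the tool's x, y, z in m, then the turn about the tool's z in rad. A call has exactly 10 rows; each row is the pose to reach, as a shift and turn from the pose commanded when the call began, along the tool's axes at that moment; what a row does not reach only later rows make up. A row lasts 1/10 s, in which the tool goes at most 50 mm and 8.59 degrees, less where a joint would pass 70% of its speed; a pose out of reach is approached as far as the arm can. A call with a gripper value outside its range is refused whole. The fingers move at their own pace and stop on an object; "grip_force" is the grip in N (left out, the last holds). Time passes only in rows, so rows that repeat a pose let the fingers close, or fill a call up. It gives the time, the measured TCP pose, the force, the opening and the grip force at its end, in the units of the state.
- sense(): the state, without advancing time (a new reading comes with each control period).
- grab_frame(name): name is "scene" or "top" or "wrist"; returns a dict with "pixels" (400x640x3 uint8, blue, green, red), "intrinsics" (3x3 intrinsics, pixels), "cam_to_world" (4x4, takes a point from camera to world coordinates); the wrist camera has in their place "T_tool_cam" (4x4, takes a point from camera to tool coordinates, whose origin is the TCP and whose axes are the flange's). Camera axes: x right, y down, z forward; pixel columns grow to the right and rows downward; lengths in m; the calibration is good to about 2 mm. A picture is of the moment at which its call begins: read the wrist's pose just before it. There is no depth.
- finish_job(): hands the job in; it is judged then, once.
The state is a dict: "time": time; "qpos": joint angles; "joint_vel": joint speeds; "tau": joint torques, N m; "tool_pos": TCP position; "ee_rot": TCP orientation; "force": force on the tool from outside, world axes, zero at the start; "torque": the same for the moment, N m; "finger_gap": finger opening in m; "gripper_force": force on a finger pad.
Only numpy, scipy, OpenCV 4.12 (cv2) and the standard library are available. Lean on these libraries where they do the work, as an engineer would, in place of code of your own. Each camera call takes 0.05 s, during which the arm holds its last target. There are 200 camera calls.

## Working session

There is one attempt and no reset: what is moved stays moved. The work goes in short steps, Python scripts to look and compute and a tool call to move; the robot and the scene stay as the last step left them, time stands still between calls to the robot, and variables do not carry over. Pictures are saved under pics/ and viewed, at most 10 in all, crops included, and the job is handed in when it is done.

Besides the shell and the picture viewer there is one more tool, called after ">>>" as name(argument=value, ...) on one line, values as JSON. drive_tool: Moves the arm, as the interface text tells. Its arguments: {"type":"object","properties":{"rows":{"type":"array"},"grip_force":{"type":"number"}},"required":["rows"]}

```bash
mkdir -p pics
python3 - <<'E'
from bench import *
import cv2,numpy as np
s=sense();print(s['time'],s['tool_pos'],s['ee_rot'],s['finger_gap'],s['force'])
for n in("scene","top"):
    f=grab_frame(n);cv2.imwrite(f"pics/{n}0.png",f["pixels"]);print(n,f["intrinsics"],f["cam_to_world"])
E
```

```text
0.0 [ 0.15147685 -0.55382161  0.1982936 ] [[ 9.64620738e-01  2.63641342e-01 -2.74310737e-04]
 [ 2.63641255e-01 -9.64617997e-01  2.32567899e-03]
 [ 3.48540057e-04 -2.31571781e-03 -9.99997258e-01]] 0.08548737410645565 [0.15720095 0.23917027 0.48070383]
scene [[506.67069835   0.         323.15423761]
 [  0.         506.67069835 200.38434406]
 [  0.           0.           1.        ]] [[ 0.19935302  0.66658583 -0.7182769   1.33881242]
 [ 0.97991726 -0.13221744  0.14926722 -0.1037819 ]
 [ 0.00453068 -0.7336088  -0.67955691  0.78253276]
 [ 0.          0.          0.          1.        ]]
top [[447.15540293   0.         318.23289022]
 [  0.         447.15540293 199.08780248]
 [  0.           0.           1.        ]] [[-0.05825507 -0.97788722  0.2008555   0.45875629]
 [-0.99830116  0.05727898 -0.01067294  0.02693381]
 [-0.00106786 -0.20113603 -0.97956274  0.81338976]
 [ 0.          0.          0.          1.        ]]
```

View pics/top0.png

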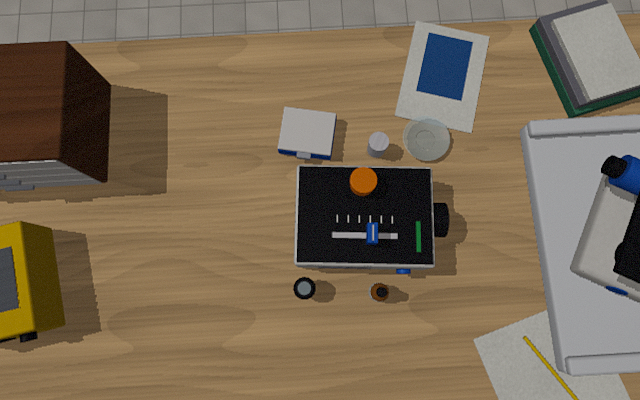

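View pics/scene0.png

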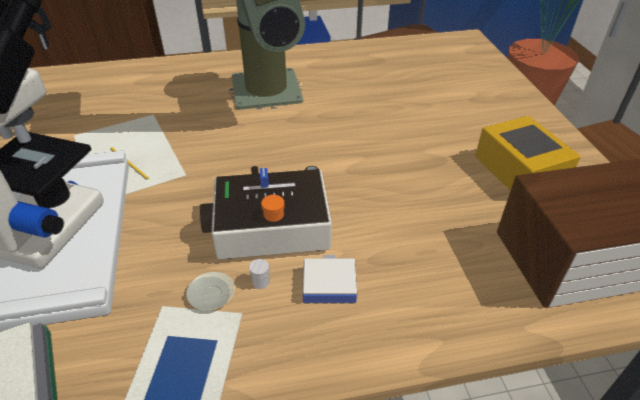

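The top view shows the lamp at about (365,216). The blue lever is near (372,233), the ticks run from x=337 to 392 at row 218, and the green bar is at (418,236), so home is on the right (world -y). I'll enlarge it to measure.

```bash
cat > h.py <<'E'
from bench import *
import cv2,numpy as np
def ray(f,u,v,z,T=None):
    T=f["cam_to_world"] if T is None else T
    d=T[:3,:3]@np.linalg.inv(f["intrinsics"])@[u,v,1];o=T[:3,3]
    return o+d*(z-o[2])/d[2]
def blobs(m,z,f,x0=0,y0=0,T=None,mn=4):
    n,l,st,c=cv2.connectedComponentsWithStats(m.astype(np.uint8))
    for i in range(1,n):
        if st[i,4]>=mn: print(st[i],(c[i]+[x0,y0]).round(1),ray(f,c[i][0]+x0,c[i][1]+y0,z,T).round(4))
E
python3 - <<'E'
from h import *
f=grab_frame("top");p=f["pixels"]
c=p[160:275,285:455];cv2.imwrite("pics/crop1.png",cv2.resize(c,None,fx=4.5,fy=4.5,interpolation=cv2.INTER_CUBIC))
B,G,R=[p[205:255,310:428,i].astype(int) for i in range(3)]
print("ticks");blobs((R>90)&(G>90)&(B>90),.09,f,310,205)
print("green");blobs((G>R+40)&(G>B+30),.09,f,310,205)
print("blue@128");blobs((B>R+60),.128,f,310,205)
for u,v in((298,167),(432,168),(434,263),(296,263)):print(ray(f,u,v,.09))
E
```

```text
ticks
[26 10  2  8 15] [336.5 218.3] [ 0.5733 -0.009   0.09  ]
[37 10  2  8 14] [347.6 218.5] [ 0.5719 -0.027   0.09  ]
[48 10  2  8 14] [358.6 218.5] [ 0.5708 -0.045   0.09  ]
[59 10  2  8 14] [369.6 218.5] [ 0.5698 -0.0629  0.09  ]
[70 11  2  7 12] [380.6 219. ] [ 0.5679 -0.0809  0.09  ]
[81 11  2  8 14] [391.6 219.5] [ 0.566  -0.0987  0.09  ]
[62 19  2 17 33] [372.5 232.2] [ 0.547  -0.0659  0.09  ]
[ 22  27  34   7 207] [348.7 234.6] [ 0.5454 -0.027   0.09  ]
[ 69  28  19   6 104] [388.2 235.6] [ 0.5399 -0.0909  0.09  ]
green
[106  16   5  31 151] [418. 236.] [ 0.5365 -0.1391  0.09  ]
blue@128
[ 56  17  12  22 202] [371.9 232.6] [ 0.5418 -0.06    0.128 ]
[0.66388527 0.04971145 0.09      ]
[ 0.64900883 -0.17427381  0.09      ]
[ 0.49175134 -0.16022245  0.09      ]
[0.5046611  0.06076244 0.09      ]
```

View pics/crop1.png

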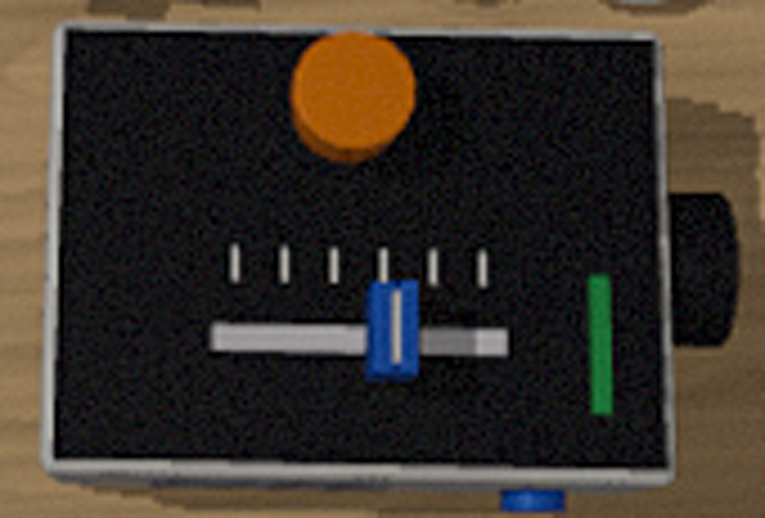

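>>> drive_tool(rows=[1, 0.025, -0.024, 0, -0.1223, 1, 0.05, -0.048, 0, -0.2446, 1, 0.076, -0.073, 0, -0.3669, 1, 0.101, -0.097, 0, -0.489, 1, 0.127, -0.121, 0, -0.6113, 1, 0.152, -0.145, 0, -0.7336, 1, 0.177, -0.17, 0, -0.8559, 1, 0.202, -0.194, 0, -0.978, 1, 0.228, -0.218, 0, -1.1, 1, 0.253, -0.242, 0, -1.2226], grip_force=20)

```text
time: 1.15
tool_pos: [0.3322, -0.2531, 0.1993]
ee_rot: [[0.077, 0.997, 0.0], [0.997, -0.077, 0.0], [0.0, 0.0, -1.0]]
force: [0.5, -0.0, 0.3]
finger_gap: -0.0002
gripper_force: 0.0
```

```bash
cat >> h.py <<'E'
H=np.array([.540,-.0966,.09]);Y=np.array([.081,.9967,0]);X=np.array([.9967,-.081,0])
def st():
    s=sense();p=s['tool_pos'];d=p-H
    print("t",round(s['time'],2),"pos",p.round(4),"lampx %.4f travel %.4f z %.4f"%(d@X,d@Y,p[2]),"xaxis",s['ee_rot'][:,0].round(3),"F lampx/y/z",(s['force']@X).round(2),(s['force']@Y).round(2),s['force'][2].round(2),s['finger_gap'])
    return s
E
python3 -c "
from h import *
st()"
```

```text
t 1.15 pos [ 0.3322 -0.2531  0.1993] lampx -0.1944 travel -0.1728 z 0.1993 xaxis [0.077 0.997 0.   ] F lampx/y/z 0.51 0.0 0.31 -0.00021153958003184003
```

>>> drive_tool(rows=[1, 0.03, 0.024, 0, 0, 1, 0.06, 0.048, 0, 0, 1, 0.09, 0.073, 0, 0, 1, 0.12, 0.097, 0, 0, 1, 0.15, 0.121, 0, 0, 1, 0.18, 0.145, 0, 0, 1, 0.21, 0.17, 0, 0, 1, 0.24, 0.194, 0, 0, 1, 0.24, 0.194, 0, 0, 1, 0.24, 0.194, 0, 0])

```text
time: 2.15
tool_pos: [0.5444, -0.0305, 0.1988]
ee_rot: [[0.079, 0.997, -0.002], [0.997, -0.079, -0.0], [-0.0, -0.002, -1.0]]
force: [0.2, -0.4, 0.5]
finger_gap: 0.0
gripper_force: 0.0
```

Run:
```python
from h import *
s=st()
f=grab_frame("wrist");T=np.eye(4);T[:3,:3]=s['ee_rot'];T[:3,3]=s['tool_pos'];T=T@f["T_tool_cam"]
cv2.imwrite("pics/w1.png",f["pixels"]);print(T.round(3))
for t in (0,.018,.036,.054,.09):
    q=np.linalg.inv(T)@np.r_[H+Y*t,1];q=f["intrinsics"]@q[:3];print(t,q[:2]/q[2])
```

```text
t 2.15 pos [ 0.5444 -0.0305  0.1988] lampx -0.0010 travel 0.0662 z 0.1988 xaxis [ 0.079  0.997 -0.   ] F lampx/y/z 0.2 -0.35 0.47 4.5062363837420034e-05
[[ 0.997 -0.077 -0.023  0.55 ]
 [-0.08  -0.962 -0.26   0.036]
 [-0.002  0.261 -0.965  0.373]
 [ 0.     0.     0.     1.   ]]
0 [317.82877575 251.42165226]
0.018 [317.85576523 235.92930847]
0.036 [317.88360622 219.94818719]
0.054 [317.91233965 203.45478658]
0.09 [317.9726612  168.82935688]
```

View pics/w1.png

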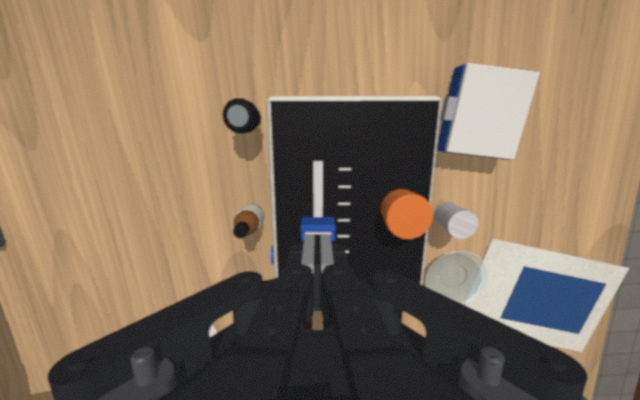

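The wrist view shows the ticks at rows 169 to 251 and the slot at column 318, which matches the prediction to within a pixel. The lever is at click 2, and the finger is on its far side. I'll descend.

>>> drive_tool(rows=[1, 0.001, 0.001, 0.015, 0, 1, 0.002, 0.001, 0.03, 0, 1, 0.002, 0.001, 0.045, 0, 1, 0.002, 0.001, 0.06, 0, 1, 0.002, 0.001, 0.07, 0, 1, 0.002, 0.001, 0.08, 0, 1, 0.002, 0.001, 0.087, 0, 1, 0.002, 0.001, 0.091, 0, 1, 0.002, 0.001, 0.091, 0, 1, 0.002, 0.001, 0.091, 0])

```text
time: 3.2
tool_pos: [0.5463, -0.0293, 0.1089]
ee_rot: [[0.081, 0.997, 0.001], [0.997, -0.081, -0.0], [-0.0, 0.001, -1.0]]
force: [0.1, -0.5, 0.4]
finger_gap: -0.0
gripper_force: 0.0
```

>>> drive_tool(rows=[1, -0.003, 0, 0, 0, 1, -0.006, 0, 0, 0, 1, -0.009, 0, 0, 0, 1, -0.011, 0, 0, 0, 1, -0.013, 0, 0, 0, 1, -0.015, 0, 0, 0, 1, -0.017, 0, 0, 0, 1, -0.019, 0, 0, 0, 1, -0.021, 0, 0, 0, 1, -0.022, 0, 0, 0])

```text
time: 4.2
tool_pos: [0.544, -0.0513, 0.1085]
ee_rot: [[0.081, 0.997, -0.0], [0.997, -0.081, -0.0], [-0.0, -0.0, -1.0]]
force: [-0.3, 0.1, -1.0]
finger_gap: -0.0001
gripper_force: 0.0
```

```bash
python3 -c "
from h import *
st()"
```

```text
t 4.2 pos [ 0.544  -0.0513  0.1085] lampx 0.0004 travel 0.0455 z 0.1085 xaxis [ 0.081  0.997 -0.   ] F lampx/y/z -0.27 0.09 -0.98 -0.0001051758603078661
```

>>> drive_tool(rows=[1, -0.002, 0, 0, 0, 1, -0.004, 0, 0, 0, 1, -0.006, 0, 0, 0, 1, -0.008, 0, 0, 0, 1, -0.01, 0, 0, 0, 1, -0.012, 0, 0, 0, 1, -0.014, 0, 0, 0, 1, -0.016, 0, 0, 0, 1, -0.018, 0, 0, 0, 1, -0.02, 0, 0, 0])

```text
time: 5.2
tool_pos: [0.5424, -0.0712, 0.1085]
ee_rot: [[0.081, 0.997, -0.0], [0.997, -0.081, 0.0], [0.0, -0.0, -1.0]]
force: [0.6, -0.3, 0.8]
finger_gap: -0.0001
gripper_force: 0.0
```

>>> drive_tool(rows=[1, -0.001, 0, 0, 0, 1, -0.002, 0, 0, 0, 1, -0.003, 0, 0, 0, 1, -0.004, 0, 0, 0, 1, -0.005, 0, 0, 0, 1, -0.0055, 0, 0, 0, 1, -0.006, 0, 0, 0, 1, -0.0065, 0, 0, 0, 1, -0.007, 0, 0, 0, 1, -0.007, 0, 0, 0])

```text
time: 6.2
tool_pos: [0.5419, -0.0781, 0.1085]
ee_rot: [[0.081, 0.997, -0.0], [0.997, -0.081, -0.0], [-0.0, -0.0, -1.0]]
force: [0.6, 0.7, -1.0]
finger_gap: -0.0001
gripper_force: 0.0
```

Run:
```python
from h import *
st()
f=grab_frame("top");p=f["pixels"]
cv2.imwrite("pics/t2.png",cv2.resize(p[160:275,285:455],None,fx=4.5,fy=4.5,interpolation=cv2.INTER_CUBIC))
```

```text
t 6.2 pos [ 0.5419 -0.0781  0.1085] lampx 0.0004 travel 0.0186 z 0.1085 xaxis [ 0.081  0.997 -0.   ] F lampx/y/z 0.54 0.72 -1.03 -6.915289235334958e-05
```

View pics/t2.png

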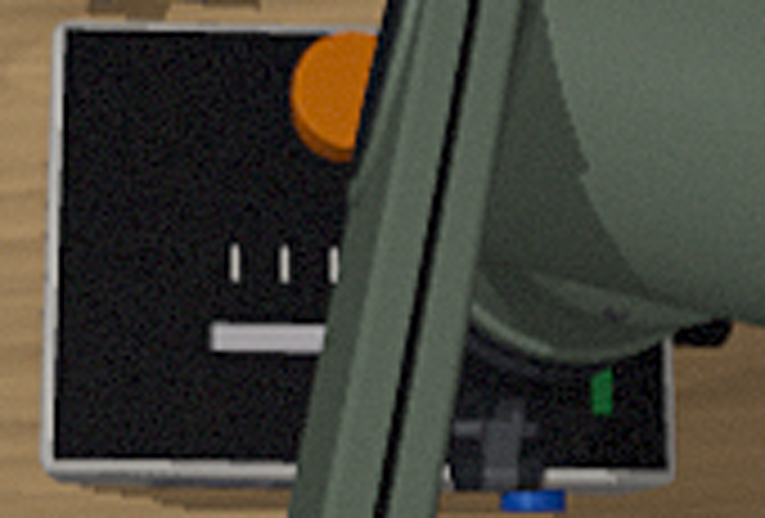

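The arm hides the lever from above, so I'll press lightly to feel the home stop.

>>> drive_tool(rows=[1, -0.0005, 0, 0, 0, 1, -0.001, 0, 0, 0, 1, -0.0015, 0, 0, 0, 1, -0.0015, 0, 0, 0, 1, -0.0015, 0, 0, 0, 1, -0.0015, 0, 0, 0, 1, -0.0015, 0, 0, 0, 1, -0.0015, 0, 0, 0, 1, -0.0015, 0, 0, 0, 1, -0.0015, 0, 0, 0])

```text
time: 7.25
tool_pos: [0.5418, -0.0795, 0.1085]
ee_rot: [[0.081, 0.997, 0.0], [0.997, -0.081, 0.0], [0.0, 0.0, -1.0]]
force: [-0.3, -0.3, 0.5]
finger_gap: 0.0002
gripper_force: 0.0
```

```bash
python3 -c "
from h import *
st()"
```

```text
t 7.25 pos [ 0.5418 -0.0795  0.1085] lampx 0.0004 travel 0.0172 z 0.1085 xaxis [0.081 0.997 0.   ] F lampx/y/z -0.26 -0.34 0.5 0.00022252676391136677
```

>>> drive_tool(rows=[1, -0.0005, 0, 0, 0, 1, -0.001, 0, 0, 0, 1, -0.0015, 0, 0, 0, 1, -0.0015, 0, 0, 0, 1, -0.0015, 0, 0, 0, 1, -0.0015, 0, 0, 0, 1, -0.0015, 0, 0, 0, 1, -0.0015, 0, 0, 0, 1, -0.0015, 0, 0, 0, 1, -0.0015, 0, 0, 0])

```text
time: 8.25
tool_pos: [0.5417, -0.081, 0.1085]
ee_rot: [[0.081, 0.997, 0.0], [0.997, -0.081, -0.0], [-0.0, 0.0, -1.0]]
force: [-0.2, -0.9, 0.0]
finger_gap: -0.0002
gripper_force: 0.0
```

Run:
```python
from h import *
s=st()
f=grab_frame("wrist");T=np.eye(4);T[:3,:3]=s['ee_rot'];T[:3,3]=s['tool_pos'];T=T@f["T_tool_cam"]
cv2.imwrite("pics/w2.png",f["pixels"])
for t in (0,.018,.036):
  for z in(0,.038):
    q=np.linalg.inv(T)@np.r_[H+Y*t+[0,0,z],1];q=f["intrinsics"]@q[:3];print(t,z,q[:2]/q[2])
```

```text
t 8.25 pos [ 0.5417 -0.081   0.1085] lampx 0.0004 travel 0.0157 z 0.1085 xaxis [ 0.081  0.997 -0.   ] F lampx/y/z -0.15 -0.89 0.04 -0.0001544942973970323
0 0 [316.20173982 241.1259562 ]
0 0.038 [316.02153465 266.1581845 ]
0.018 0 [316.15696357 217.70838986]
0.018 0.038 [315.96173705 238.26532213]
0.036 0 [316.11005984 193.17817213]
0.036 0.038 [315.89845084 208.74518497]
```

View pics/w2.png

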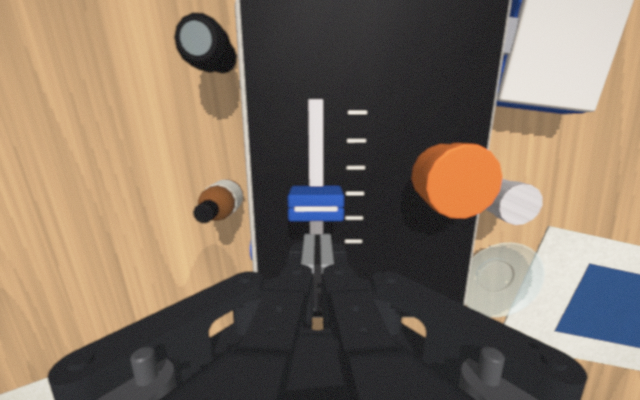

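The wrist view shows the lever's white line at (316,209). That is still click 2, and the tip at (316,235) is now on its home side, so the finger never engaged it. I'll check the finger's height from the side.

Run:
```python
from h import *
s=st()
f=grab_frame("scene");p=f["pixels"];T=np.linalg.inv(f["cam_to_world"])
cv2.imwrite("pics/s2.png",cv2.resize(p[100:230,190:350],None,fx=4.5,fy=4.5,interpolation=cv2.INTER_CUBIC))
def pr(n,P):
    q=f["intrinsics"]@(T@np.r_[P,1])[:3];q=q[:2]/q[2];print(n,q.round(1),"crop",((q-[190,100])*4.5).round())
pr("tcp",s['tool_pos']);pr("tcp+20",s['tool_pos']+[0,0,.02]);pr("top2",H+.036*Y+[0,0,.038]);pr("top0",H+[0,0,.038])
```

```text
t 8.3 pos [ 0.5416 -0.081   0.1085] lampx 0.0004 travel 0.0157 z 0.1085 xaxis [0.081 0.997 0.   ] F lampx/y/z -0.49 -0.83 0.22 5.320034934964524e-05
tcp [254.7 180.8] crop [291. 364.]
tcp+20 [253.9 173.3] crop [287. 330.]
top2 [264.  172.6] crop [333. 327.]
top0 [246.  173.9] crop [252. 333.]
```

View pics/s2.png

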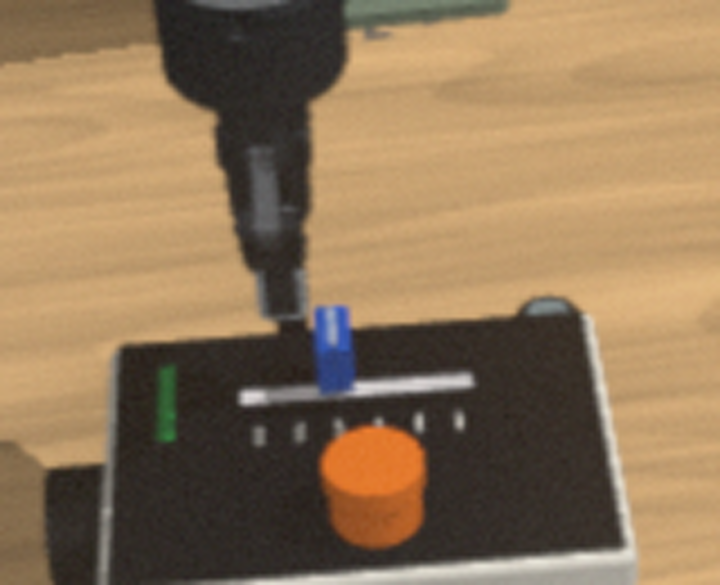

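Run:
```python
from h import *
ps=[grab_frame("scene")["pixels"].astype(float) for _ in range(4)]
p=np.mean(ps,0)
for v in range(164,190): print(v,p[v,243:268].mean(1).round().astype(int))
```

```text
164 [157 158 158 146 119  93  54  45  46  47  47  47  62  92 115 129 148 150
 149 148 149 148 147 149 148]
165 [155 157 154 144 120  97  60  46  44  45  44  48  60  93 117 130 146 149
 148 148 149 148 147 149 150]
166 [151 150 150 144 123  96  61  47  44  44  45  48  55  86 110 125 146 151
 151 150 150 151 151 152 152]
167 [150 147 145 141 122  99  70  46  43  45  46  46  54  84 116 132 149 149
 148 153 156 155 155 154 155]
168 [145 147 146 144 128 100  69  47  46  45  47  47  50  82 116 136 144 127
 124 143 157 140 126 130 144]
169 [154 155 156 151 136 108  76  54  54  55  57  59  65  85 114 134 144 112
 112 146 171 144 113 114 142]
170 [158 158 159 157 148 129 109  88  79  82  82  88  97  96  92 121 144 112
 111 146 170 145 112 114 144]
171 [158 160 161 161 160 156 146 128  94  60  55  54  52  50  58 110 145 110
 108 135 158 145 112 114 143]
172 [164 163 165 165 166 165 163 151 108  53  40  40  39  40  49 100 133 108
 107 132 162 156 115 112 129]
173 [159 159 156 156 157 154 154 142 103  50  37  41  40  40  43  60  90 103
 107 134 167 160 116 106  98]
174 [125 118 103 101 101  94  
[... 781 characters left out ...]
 59 76 79 78 78 78 78
 81]
183 [40 39 42 41 40 38 38 36 37 37 37 37 36 39 36 39 40 57 74 78 80 82 77 79
 80]
184 [43 43 42 40 41 40 38 38 38 39 39 38 39 40 40 41 47 62 77 77 80 81 78 78
 82]
185 [45 50 52 57 56 54 51 53 52 55 61 60 65 70 70 74 80 80 79 77 78 79 77 80
 90]
186 [ 74 104 110 117 116 108  95  94  92  99 110 110 120 128 131 131 128 117
  91  83  85  82  83  93 108]
187 [134 194 200 201 198 178 138 132 133 133 134 134 135 135 136 137 134 122
 101  94  96  97 105 124 147]
188 [138 202 207 203 198 180 141 129 128 128 128 126 126 127 127 125 118 103
 100  92  80  86  94  91  80]
189 [128 181 179 167 147 137 117  88  83  80  78  68  64  57  56  58  54  50
  50  49  47  49  51  49  44]
```

The black patch under the silver tip, at crop (290,327), is the oil bottle's cap behind it. The finger really ends near row 170, which is about 20–25 mm above the stated TCP, so it skimmed over the cap. I'll go back to the far side and come down lower.

>>> drive_tool(rows=[1, 0, 0, -0.012, 0, 1, 0, 0, -0.025, 0, 1, 0.015, 0, -0.025, 0, 1, 0.035, 0, -0.025, 0, 1, 0.055, 0, -0.025, 0, 1, 0.058, 0, -0.015, 0, 1, 0.058, 0, -0.005, 0, 1, 0.058, 0, 0.005, 0, 1, 0.058, 0, 0.01, 0, 1, 0.058, 0, 0.01, 0])

```text
time: 9.55
tool_pos: [0.5451, -0.0236, 0.0968]
ee_rot: [[0.082, 0.997, -0.003], [0.997, -0.082, 0.001], [0.0, -0.003, -1.0]]
force: [0.8, 0.4, -0.1]
finger_gap: -0.0001
gripper_force: 0.0
```

```bash
cat >> h.py <<'E'
def scn(name):
    s=st();f=grab_frame("scene");p=f["pixels"];T=np.linalg.inv(f["cam_to_world"])
    cv2.imwrite("pics/%s.png"%name,cv2.resize(p[110:220,215:315],None,fx=5.4,fy=5.4,interpolation=cv2.INTER_CUBIC))
    for d in (0,.02,.03):
        q=f["intrinsics"]@(T@np.r_[s['tool_pos']+[0,0,d],1])[:3];q=q[:2]/q[2];print(d,q.round(1),((q-[215,110])*5.4).round())
E
python3 -c "
from h import *
scn('s3')"
```

```text
t 9.55 pos [ 0.5451 -0.0236  0.0968] lampx -0.0009 travel 0.0732 z 0.0968 xaxis [0.082 0.997 0.   ] F lampx/y/z 0.75 0.46 -0.14 -9.257089771152402e-05
0 [283.2 182.7] [368. 392.]
0.02 [282.7 175.3] [365. 352.]
0.03 [282.4 171.5] [364. 332.]
```

View pics/s3.png

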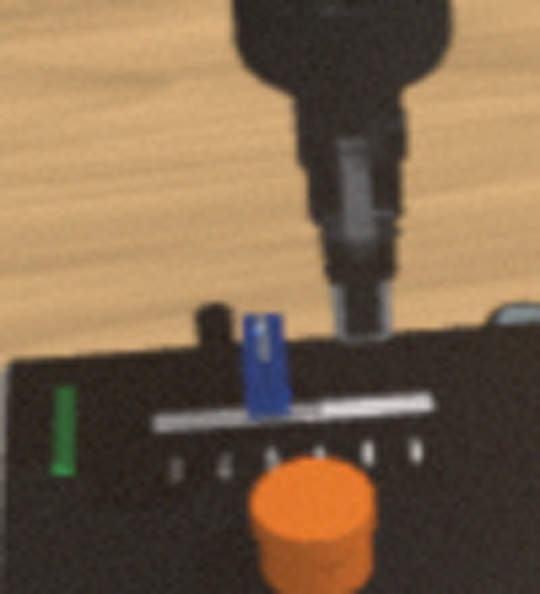

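Tip bottom is at crop row 340, about 25 mm above the reported TCP (z about 0.122), and the lever is at (265,340). I'll descend about 11 mm slowly.

>>> drive_tool(rows=[1, 0, 0.001, 0.001, 0, 1, 0, 0.001, 0.002, 0, 1, 0, 0.001, 0.003, 0, 1, 0, 0.001, 0.004, 0, 1, 0, 0.001, 0.005, 0, 1, 0, 0.001, 0.006, 0, 1, 0, 0.001, 0.007, 0, 1, 0, 0.001, 0.008, 0, 1, 0, 0.001, 0.009, 0, 1, 0, 0.001, 0.01, 0])

```text
time: 10.6
tool_pos: [0.5474, -0.0233, 0.0884]
ee_rot: [[0.081, 0.997, 0.0], [0.997, -0.081, 0.0], [0.0, 0.0, -1.0]]
force: [-0.4, 0.4, 0.3]
finger_gap: 0.0002
gripper_force: 0.0
```

>>> drive_tool(rows=[1, -0.002, 0, 0, 0, 1, -0.004, 0, 0, 0, 1, -0.006, 0, 0, 0, 1, -0.008, 0, 0, 0, 1, -0.01, 0, 0, 0, 1, -0.012, 0, 0, 0, 1, -0.014, 0, 0, 0, 1, -0.016, 0, 0, 0, 1, -0.018, 0, 0, 0, 1, -0.02, 0, 0, 0])

```text
time: 11.6
tool_pos: [0.5457, -0.0431, 0.0885]
ee_rot: [[0.081, 0.997, 0.0], [0.997, -0.081, 0.001], [0.001, 0.0, -1.0]]
force: [0.5, 1.6, -0.0]
finger_gap: -0.0001
gripper_force: 0.9
```

>>> drive_tool(rows=[1, -0.0005, 0, 0, 0, 1, -0.001, 0, 0, 0, 1, -0.0015, 0, 0, 0, 1, -0.002, 0, 0, 0, 1, -0.0025, 0, 0, 0, 1, -0.003, 0, 0, 0, 1, -0.0035, 0, 0, 0, 1, -0.004, 0, 0, 0, 1, -0.004, 0, 0, 0, 1, -0.004, 0, 0, 0])

```text
time: 12.6
tool_pos: [0.5454, -0.0471, 0.0885]
ee_rot: [[0.081, 0.997, 0.0], [0.997, -0.081, 0.0], [0.0, 0.0, -1.0]]
force: [0.4, 5.2, 0.8]
finger_gap: -0.0
gripper_force: 2.4
```

```bash
python3 -c "
from h import *
st()"
```

```text
t 12.6 pos [ 0.5454 -0.0471  0.0885] lampx 0.0014 travel 0.0498 z 0.0885 xaxis [0.081 0.997 0.   ] F lampx/y/z -0.05 5.19 0.76 -4.857120583441166e-06
```

Contact with 5.2 N is right at the expected click peak. I'll push on home.

>>> drive_tool(rows=[1, -0.0015, 0, 0, 0, 1, -0.003, 0, 0, 0, 1, -0.0045, 0, 0, 0, 1, -0.006, 0, 0, 0, 1, -0.0075, 0, 0, 0, 1, -0.009, 0, 0, 0, 1, -0.0105, 0, 0, 0, 1, -0.012, 0, 0, 0, 1, -0.0135, 0, 0, 0, 1, -0.015, 0, 0, 0])

```text
time: 13.6
tool_pos: [0.5442, -0.0617, 0.0885]
ee_rot: [[0.081, 0.997, 0.0], [0.997, -0.081, 0.001], [0.001, -0.0, -1.0]]
force: [0.7, 2.1, 1.6]
finger_gap: 0.0003
gripper_force: 1.3
```

>>> drive_tool(rows=[1, -0.0015, 0, 0, 0, 1, -0.003, 0, 0, 0, 1, -0.0045, 0, 0, 0, 1, -0.006, 0, 0, 0, 1, -0.0075, 0, 0, 0, 1, -0.009, 0, 0, 0, 1, -0.0105, 0, 0, 0, 1, -0.012, 0, 0, 0, 1, -0.0135, 0, 0, 0, 1, -0.015, 0, 0, 0])

```text
time: 14.6
tool_pos: [0.5429, -0.0774, 0.0884]
ee_rot: [[0.081, 0.997, -0.0], [0.997, -0.081, -0.0], [-0.0, -0.0, -1.0]]
force: [-0.1, 1.1, -0.5]
finger_gap: -0.0
gripper_force: 0.0
```

>>> drive_tool(rows=[1, -0.0005, 0, 0, 0, 1, -0.001, 0, 0, 0, 1, -0.0015, 0, 0, 0, 1, -0.0017, 0, 0, 0, 1, -0.0017, 0, 0, 0, 1, -0.0017, 0, 0, 0, 1, -0.0017, 0, 0, 0, 1, -0.0017, 0, 0, 0, 1, -0.0017, 0, 0, 0, 1, -0.0017, 0, 0, 0])

```text
time: 15.6
tool_pos: [0.5428, -0.0786, 0.0885]
ee_rot: [[0.081, 0.997, 0.0], [0.997, -0.081, 0.0], [0.0, -0.0, -1.0]]
force: [0.7, 1.1, 0.3]
finger_gap: 0.0001
gripper_force: 0.6
```

```bash
python3 -c "
from h import *
st()"
```

```text
t 15.6 pos [ 0.5428 -0.0786  0.0885] lampx 0.0014 travel 0.0181 z 0.0885 xaxis [0.081 0.997 0.   ] F lampx/y/z 0.61 1.13 0.32 0.00010042147934962811
```

>>> drive_tool(rows=[1, -0.0005, 0, 0, 0, 1, -0.001, 0, 0, 0, 1, -0.001, 0, 0, 0, 1, -0.001, 0, 0, 0, 1, -0.001, 0, 0, 0, 1, -0.001, 0, 0, 0, 1, -0.001, 0, 0, 0, 1, -0.001, 0, 0, 0, 1, -0.001, 0, 0, 0, 1, -0.001, 0, 0, 0])

```text
time: 16.6
tool_pos: [0.5427, -0.0797, 0.0885]
ee_rot: [[0.081, 0.997, -0.0], [0.997, -0.081, 0.0], [0.0, -0.0, -1.0]]
force: [-0.0, 2.3, 0.6]
finger_gap: 0.0005
gripper_force: 1.3
```

>>> drive_tool(rows=[1, 0.003, 0, 0, 0, 1, 0.008, 0, 0, 0, 1, 0.008, 0, -0.015, 0, 1, 0.008, 0, -0.03, 0, 1, 0.008, 0, -0.045, 0, 1, -0.012, 0, -0.045, 0, 1, -0.032, 0, -0.045, 0, 1, -0.05, 0, -0.045, 0, 1, -0.051, 0, -0.045, 0, 1, -0.051, 0, -0.045, 0])

```text
time: 17.6
tool_pos: [0.5385, -0.1307, 0.1334]
ee_rot: [[0.082, 0.997, -0.0], [0.997, -0.082, 0.0], [0.0, -0.0, -1.0]]
force: [0.3, 0.4, 0.1]
finger_gap: -0.0001
gripper_force: 0.0
```

Run:
```python
from h import *
s=st()
f=grab_frame("wrist");T=np.eye(4);T[:3,:3]=s['ee_rot'];T[:3,3]=s['tool_pos'];T=T@f["T_tool_cam"]
p=f["pixels"].astype(int);B,G,R=p[:,:,0],p[:,:,1],p[:,:,2]
n,l,stt,c=cv2.connectedComponentsWithStats(((B>R+50)&(np.arange(640)[None]>270)&(np.arange(640)[None]<370)).astype(np.uint8))
print(stt[1:],c[1:].round(1))
for t in (0,.018):
    q=np.linalg.inv(T)@np.r_[H+Y*t+[0,0,.038],1];q=f["intrinsics"]@q[:3];print(t,q[:2]/q[2])
```

```text
t 17.6 pos [ 0.5385 -0.1307  0.1334] lampx 0.0013 travel -0.0341 z 0.1334 xaxis [0.082 0.997 0.   ] F lampx/y/z 0.31 0.46 0.11 -6.932552194811326e-05
[[ 290  160   50   30 1256]] [[314.7 174.7]]
0 [314.58753514 177.03549397]
0.018 [314.46640815 148.52174024]
```

The lever is home: the cap centroid is at (315,175) and the prediction was row 177. I'll descend on the home side and push back.

>>> drive_tool(rows=[1, 0, -0.001, 0.008, 0, 1, 0, -0.001, 0.016, 0, 1, 0, -0.001, 0.024, 0, 1, 0, -0.001, 0.032, 0, 1, 0, -0.001, 0.038, 0, 1, 0, -0.001, 0.042, 0, 1, 0, -0.001, 0.045, 0, 1, 0, -0.001, 0.045, 0, 1, 0, -0.001, 0.045, 0, 1, 0, -0.001, 0.045, 0])

```text
time: 18.65
tool_pos: [0.538, -0.1307, 0.0889]
ee_rot: [[0.081, 0.997, 0.001], [0.997, -0.081, -0.0], [-0.0, 0.001, -1.0]]
force: [0.0, -0.1, 0.3]
finger_gap: -0.0001
gripper_force: 0.0
```

>>> drive_tool(rows=[1, 0.002, 0, 0, 0, 1, 0.004, 0, 0, 0, 1, 0.006, 0, 0, 0, 1, 0.008, 0, 0, 0, 1, 0.01, 0, 0, 0, 1, 0.012, 0, 0, 0, 1, 0.014, 0, 0, 0, 1, 0.016, 0, 0, 0, 1, 0.018, 0, 0, 0, 1, 0.02, 0, 0, 0])

```text
time: 19.65
tool_pos: [0.5391, -0.1117, 0.0885]
ee_rot: [[0.081, 0.997, -0.0], [0.997, -0.081, -0.002], [-0.002, -0.0, -1.0]]
force: [-0.3, -4.7, -0.6]
finger_gap: 0.0003
gripper_force: 2.5
```

>>> drive_tool(rows=[1, 0.001, 0, 0, 0, 1, 0.002, 0, 0, 0, 1, 0.003, 0, 0, 0, 1, 0.004, 0, 0, 0, 1, 0.005, 0, 0, 0, 1, 0.006, 0, 0, 0, 1, 0.007, 0, 0, 0, 1, 0.007, 0, 0, 0, 1, 0.007, 0, 0, 0, 1, 0.007, 0, 0, 0])

```text
time: 20.65
tool_pos: [0.5398, -0.1036, 0.0885]
ee_rot: [[0.081, 0.997, -0.0], [0.997, -0.081, 0.0], [0.0, -0.0, -1.0]]
force: [-0.3, -0.6, 0.2]
finger_gap: -0.0003
gripper_force: 0.0
```

```bash
cat >> h.py <<'E'
def lev():
    s=st()
    f=grab_frame("wrist");T=np.eye(4);T[:3,:3]=s['ee_rot'];T[:3,3]=s['tool_pos'];T=T@f["T_tool_cam"]
    p=f["pixels"].astype(int);w=(p.min(2)>110);w[:,:295]=0;w[:,335:]=0
    B,R=p[:,:,0],p[:,:,2];m=(B>R+50);m[:,:270]=0;m[:,370:]=0
    n,l,stt,c=cv2.connectedComponentsWithStats(m.astype(np.uint8))
    i=1+np.argmax(stt[1:,4]);x,y,a,b=stt[i,:4];w2=w.copy();w2[:y+4]=0;w2[y+b-2:]=0
    r=np.nonzero(w2.sum(1)>15)[0];print("cap",stt[i],c[i].round(1),"line rows",r)
    if len(r): print("lever travel",(ray(f,x+a/2,r.mean(),.128,T)-H)@Y)
E
python3 -c "
from h import *
lev()"
```

```text
t 20.65 pos [ 0.5398 -0.1036  0.0885] lampx 0.0004 travel -0.0070 z 0.0885 xaxis [0.081 0.997 0.   ] F lampx/y/z -0.2 -0.67 0.16 -0.000269235521921025
cap [ 283  184   66   41 2231] [315.5 203.7] line rows [207 208 209 210 211 212 213]
lever travel 0.018644219409297967
```

First click. I'll push to the second.

>>> drive_tool(rows=[1, 0.003, 0, 0, 0, 1, 0.006, 0, 0, 0, 1, 0.008, 0, 0, 0, 1, 0.0095, 0, 0, 0, 1, 0.011, 0, 0, 0, 1, 0.0125, 0, 0, 0, 1, 0.014, 0, 0, 0, 1, 0.0155, 0, 0, 0, 1, 0.017, 0, 0, 0, 1, 0.0175, 0, 0, 0])

```text
time: 21.7
tool_pos: [0.5412, -0.0852, 0.0884]
ee_rot: [[0.081, 0.997, -0.0], [0.997, -0.081, 0.001], [0.001, -0.0, -1.0]]
force: [0.2, 0.1, 0.3]
finger_gap: -0.0002
gripper_force: 0.0
```

```bash
python3 -c "
from h import *
lev()"
```

```text
t 21.7 pos [ 0.5412 -0.0852  0.0884] lampx 0.0003 travel 0.0115 z 0.0884 xaxis [0.081 0.997 0.001] F lampx/y/z 0.22 0.09 0.34 -0.00018168771894080428
cap [ 283  185   66   41 2259] [315.6 204.6] line rows [208 209 210 211 212 213 214]
lever travel 0.03656904890252814
```

Second click. Now the third.

>>> drive_tool(rows=[1, 0.003, 0, 0, 0, 1, 0.005, 0, 0, 0, 1, 0.007, 0, 0, 0, 1, 0.0085, 0, 0, 0, 1, 0.01, 0, 0, 0, 1, 0.0115, 0, 0, 0, 1, 0.013, 0, 0, 0, 1, 0.0145, 0, 0, 0, 1, 0.016, 0, 0, 0, 1, 0.017, 0, 0, 0])

```text
time: 22.75
tool_pos: [0.5427, -0.068, 0.0884]
ee_rot: [[0.081, 0.997, 0.0], [0.997, -0.081, 0.002], [0.002, 0.0, -1.0]]
force: [-0.6, 0.1, -1.1]
finger_gap: -0.0002
gripper_force: 0.0
```

```bash
python3 -c "
from h import *
lev()"
```

```text
t 22.75 pos [ 0.5427 -0.068   0.0884] lampx 0.0004 travel 0.0287 z 0.0884 xaxis [0.081 0.997 0.002] F lampx/y/z -0.63 0.03 -1.11 -0.000181128109327726
cap [ 283  184   66   41 2230] [315.1 203.4] line rows [207 208 209 210 211 212 213]
lever travel 0.054273554390943474
```

Third click, with no force on the finger. I'll back off, lift and move clear.

>>> drive_tool(rows=[1, -0.005, 0, 0, 0, 1, -0.012, 0, 0, 0, 1, -0.012, 0, -0.015, 0, 1, -0.012, 0, -0.035, 0, 1, -0.012, 0, -0.06, 0, 1, -0.012, 0, -0.09, 0, 1, -0.012, 0, -0.12, 0, 1, -0.03, -0.03, -0.13, 0, 1, -0.05, -0.07, -0.13, 0, 1, -0.07, -0.11, -0.13, 0])

```text
time: 23.8
tool_pos: [0.4265, -0.131, 0.2192]
ee_rot: [[0.08, 0.997, 0.001], [0.997, -0.08, -0.001], [-0.001, 0.001, -1.0]]
force: [0.1, -1.8, 1.1]
finger_gap: 0.0
gripper_force: 0.0
```

>>> drive_tool(rows=[1, -0.02, -0.02, 0, 0, 1, -0.05, -0.03, 0, 0, 1, -0.08, -0.04, 0, 0, 1, -0.11, -0.05, 0, 0, 1, -0.14, -0.06, 0, 0, 1, -0.17, -0.07, 0, 0, 1, -0.2, -0.07, 0, 0, 1, -0.2, -0.07, 0, 0, 1, -0.2, -0.07, 0, 0, 1, -0.2, -0.07, 0, 0])

```text
time: 24.8
tool_pos: [0.3411, -0.323, 0.2183]
ee_rot: [[0.081, 0.997, -0.0], [0.997, -0.081, 0.001], [0.001, -0.0, -1.0]]
force: [0.4, 0.3, -0.1]
finger_gap: -0.0001
gripper_force: 0.0
```

Run:
```python
from h import *
st();f=grab_frame("top");p=f["pixels"];cv2.imwrite("pics/t9.png",p)
B,R=p[205:255,310:428,0].astype(int),p[205:255,310:428,2].astype(int)
blobs(B>R+60,.128,f,310,205)
```

```text
t 24.8 pos [ 0.3411 -0.323   0.2183] lampx -0.1799 travel -0.2418 z 0.2183 xaxis [0.081 0.997 0.001] F lampx/y/z 0.33 0.3 -0.1 -0.00010736044055695447
[ 45  17  11  22 195] [360.  232.4] [ 0.5432 -0.0417  0.128 ]
```

View pics/t9.png

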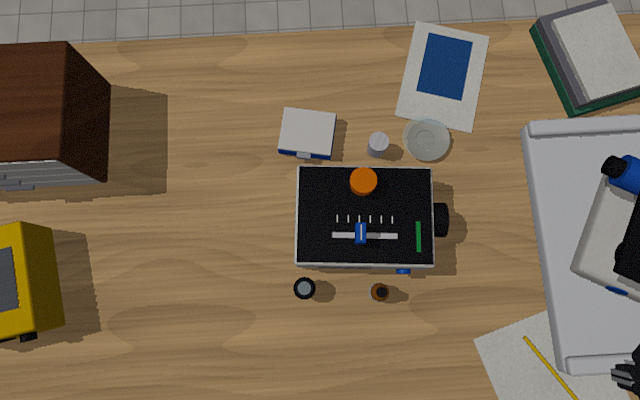

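The final view shows the lever at (360,232), the third click, with everything else unmoved and the arm clear.

```bash
python3 -c "
from bench import *
print(finish_job())"
```

```text
the job is handed in; nothing more can be done
None
```

The lever was pushed home, brought back one click at a time, and left in the third click (about 54 mm from home), with nothing else moved and the arm clear; an earlier first pass went over the cap without moving the lever, because the fingertip ends about 25 mm short of the stated TCP.

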